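# Set out a fresh beard-oil vial from the gravity dispenser

### The arm

A 6-joint arm with a two-finger parallel gripper is mounted at the origin on the work surface. World frame = base frame: x ahead of the robot, y to its left, z up, the work surface at z = 0. Lengths are in mm, angles in rad, forces in N, time in s.
With the tool pointing down it reaches from about 350 to 875 mm from the base axis. Payload 4.2 kg.
Tool frame: the origin (TCP) lies midway between the tips of the shut fingers; the grasp point (between the pads) lies arm.grip_depth behind it (arm.grip_depth is the distance from the TCP to the grasp point, in mm); z points along the fingers, y is the direction in which the jaws open and shut (so a half turn about z gives the same grasp; the last joint's range is limited). The gripper opens to 85 mm and grips with 20 to 120 N. Pads are 22 mm wide; open, the fingers measure 114 mm over their backs; the gripper's body (76 mm by 85 mm) begins 54 mm behind the grasp point. The pads swing forward as they close: fully open they stand 13 mm farther back than shut.
Start: joints at [-0.912, 0.385, 0.008, 0, -1.194, -0.259], TCP at [243.284, -575.684, 231.312] pointing down, gripper open.
Joint ranges: [-3.14, 3.14], [-1.21, 2.06], [-1.07, 1.41], [-3.16, 2.05], [-2.99, -0.16], [-3.1, 3.1]. Speed limits (rad/s): [2.79, 2.79, 3.14, 3.14, 3.14, 3.14].

### API

Orientations are given as a unit quaternion [x, y, z, w].
In Python, from bench import arm gives the robot as it stands.
- The arm moves only by the tool play_rows, never from a script. Its argument "motion" is one flat list of numbers, 7 for each row, row after row: the opening in per cent of the stroke, from 0 (shut) to 100 (fully open), then the shift along the world's x, y, z in cm, then the turn, a rotation vector about the world's x, y, z in degrees. A call has 1 to 5 rows; each row is the pose to reach, as a shift and turn from the pose commanded when the call began; what a row does not reach only later rows make up. A row lasts 1/8 s, in which the tool goes at most 62.5 mm and 10.7 degrees, less where a joint would pass 70% of its speed; a pose out of reach is approached as far as the arm can. A call with a gripper value outside its range is refused whole. The fingers move at their own pace and stop on an object; the grip force is fixed at half the most. Time passes only in rows, so rows that repeat a pose let the fingers close. It gives the time, the measured TCP pose, the force and the opening at its end, in the units of the state.
- arm.read_state(): the state, without advancing time (a new reading comes with each control period).
- arm.get_image(name): name is "scene" or "top" or "wrist"; returns (picture, depth): 400x640x3 uint8, red, green, blue; 400x640 float32, mm along the optical axis (not along the pixel's ray), 0 where there is no reading.
- arm.camera_info(name): a dict with "fovy" (degrees; the focal length in pixels is half the picture's height over the tangent of half this angle, whatever the lens; pixels are square), "cx", "cy" (the principal point, pixels), "k1" (the pictures are not rectified: a ray, as slopes to the right and down, at radius r is drawn at 1 + k1 r^2 times it, then the intrinsics apply), "R" (3x3) and "t" (3): a world point X has camera coordinates R X + t. Camera axes: x right, y down, z forward; pixel columns grow to the right and rows downward; lengths in mm; the calibration is good to about 2 mm. A picture is of the moment at which its call begins: read the wrist's pose just before it. camera_info takes no time and is no camera call; for the wrist camera it gives the pose at the moment of the call.
- arm.job_done(): hands the job in, once; it reports no verdict.
Trained networks look in the newest picture that a camera, given by its name, has taken for a name from the list of things; names that differ only in an ending like _2 or _b are one class to them, and where a whole thing is asked for, a point or a joint stands for the part that bears it (a point fixed in the world has none). Each returns a list of dicts, best first, with "confidence" (0 to 1); they miss things now and then, are a little off and sometimes report something else, mostly with a low value. They report only what shows in the picture. A call takes as long as a camera call. They do not tell look-alikes from the thing itself.
- arm.outline_of(thing, camera): "mask" (400x640 bool, what is visible of it) and "extent" ([left, top, width, height] in pixels, round what is visible of it).
- arm.place_of(thing, camera): "uv" ([column, row] in pixels: a listed point, or the origin of a listed thing).
The state is a dict: "clock": time; "joints": joint angles; "joint_vel": joint speeds; "joint_efforts": joint torques, N m; "position": TCP position; "ee_rot": TCP orientation; "contact_force": force on the tool from outside, world axes, zero at the start; "wrist_torque": the same for the moment, N m; "gripper_width": finger opening in mm.
Only numpy, scipy, OpenCV 4.12 (cv2) and the standard library are available. Lean on these libraries where they do the work, as an engineer would, in place of code of your own. Each camera call takes 0.05 s, during which the arm holds its last target.

### The job

Set out beard oil for the next client: take the end amber vial (the lowest one, at the stop) from the amber dispenser on the barber's station, lift it clear and lay it in the V of the wooden vial rest, lengthwise along the V and centred. Set it down rather than drop it, and leave the next amber vial alone so that it rolls down to the stop by itself.

Things in the scene. Friction and masses are not known exactly. Their poses are not given: they have to be found in the camera images.
- vial_end: The vial to take: amber cylinder lying on its side, 32 mm diameter, 54 mm long over its flat ends (grey cap, white band), about 45 g. Lowest of three in the amber dispenser. Origin: its centre; y: the cylinder's axis. Its ends overhang the track 12 mm each side: pinch it across the ends (54 mm), fingers going down beside the track, centred or a few mm downhill to miss vial_next.
- vial_next: The second amber vial, same size, touching vial_end on its uphill side, 32 mm up the track. Origin: its centre; y: its axis. With the third vial behind it, it rolls down to the stop once vial_end is gone.
- amber_dispenser_stop (a point): Centre of a vial resting at the amber dispenser's stop, 65 mm above the table. z up, x level and uphill, y along the vial. Fixed aluminium track rising 12 deg, 30 mm wide here; from 26 mm uphill 64 mm wide with guides, top 105 mm above the table. Black foot 66 mm wide, 6 high. The stop plate ends 6 mm above the vial's axis. A like dispenser with blue vials is not wanted.
- rest_seat (a point): Centre of a vial lying in the fixed pale wooden vial rest, 55 mm above the table. z up, y along the V (the vial's axis, either way round), x across. 90 deg V, open at the top and both ends, 24 mm long along y, 56 mm across, edges 61 mm above the table; the vial overhangs 15 mm at each end. Foot 80 x 70 x 6 mm.
There are look-alikes about, which are no part of the job. Leave any green or turquoise look-alike of the vial_next alone.

How it is judged (in metres and radians):
On the way:
1. the end amber vial is lifted clear, its centre more than 40 mm above its place at the stop (z of vial_end in the frame of amber_dispenser_stop above 0.04 m), for 0.1 s.
At the end, for the whole second after the job is handed in: The taken amber vial lies at rest and released in the V of the rest, its centre within 13 mm of the seat and its axis within 11 degrees of the V; the next amber vial lies at rest against the stop, its centre within 10 mm of the stop place and square to the track within 11 degrees (distance between vial_end and rest_seat below 0.013 m and angle between the y axis of vial_end and the y axis of rest_seat, either way round below 0.2 rad and linear speed of each of vial_end, vial_next below 0.02 m/s and contact force between vial_end and the fingers below 0.05 N and distance between vial_next and amber_dispenser_stop below 0.01 m and angle between the y axis of vial_next and the y axis of amber_dispenser_stop, either way round below 0.2 rad); the robot touches nothing.
It fails at once if the taken vial is dropped: it falls faster than 0.6 m/s out of the fingers (a drop of about 20 mm) (linear speed of vial_end above 0.6 m/s and contact force between vial_end and the fingers below 0.05 N).
It fails at once if the next vial is handled: pressed by the fingers with more than 3 N (contact force between vial_next and the fingers above 3 N).
It fails at once if the next vial is lifted off its track (z of vial_next in the frame of amber_dispenser_stop above 0.03 m).
It also fails if it takes over 40 s, if anything falls off the work surface, if the arm or the gripper's body presses on something with over 40 N, if the wrist force passes 120 N, or if a joint passes its speed limit or range.

## Working session

There is one attempt and no reset: what is moved stays moved. The work goes in short steps, Python scripts to look and compute and a tool call to move; the robot and the scene stay as the last step left them, time stands still between calls to the robot, and variables do not carry over. Pictures are saved under pics/ and viewed, and the job is handed in when it is done.

Besides the shell and the picture viewer there is one more tool, called after "Request:" as name(argument=value, ...) on one line, values as JSON. play_rows: Moves the arm, as the interface text tells. Its arguments: {"type":"object","properties":{"motion":{"type":"array","items":{"type":"number"}}},"required":["motion"]}

```bash
mkdir -p pics; ls
cat > h.py <<'E'
import numpy as np, cv2
from bench import arm
def info(n):
    i=arm.camera_info(n); i['f']=200/np.tan(np.radians(i['fovy'])/2); i['R']=np.array(i['R']); i['t']=np.array(i['t']); return i
def px2w(i,uv,depth=None,z=None):
    u=(uv[0]-i['cx'])/i['f']; v=(uv[1]-i['cy'])/i['f']
    a,b=u,v
    for _ in range(20):
        s=1+i['k1']*(a*a+b*b); a,b=u/s,v/s
    d=np.array([a,b,1.]); C=-i['R'].T@i['t']; D=i['R'].T@d
    if depth is None: depth=(z-C[2])/D[2]
    return C+D*depth
def w2px(i,X):
    c=i['R']@np.array(X,float)+i['t']; a,b=c[:2]/c[2]; s=1+i['k1']*(a*a+b*b)
    return np.array([a*s*i['f']+i['cx'],b*s*i['f']+i['cy']])
def save(n,im): cv2.imwrite('pics/'+n+'.png',im[:,:,::-1])
E
python3 - <<'E'
from h import *
print(arm.grip_depth, arm.read_state())
for c in ('scene','top','wrist'):
    im,d=arm.get_image(c); save(c+'0',im); np.savez(f'/tmp/{c}0.npz',im=im,d=d)
    for t in ('vial_end','vial_next','amber_dispenser_stop','rest_seat'):
        print(c,t,[(np.round(r['uv']).tolist(),round(r['confidence'],2)) for r in arm.place_of(t,c)])
    i=info(c); print(c,i['f'],-i['R'].T@i['t'])
E
```

```text
pics
18.700000000000003 {'clock': 0.0, 'joints': array([-9.12364458e-01,  3.85552573e-01,  6.62523472e-03, -4.73151039e-04,
       -1.19398611e+00, -2.58615459e-01]), 'joint_vel': array([0.00068759, 0.00043567, 0.00053462, 0.00137529, 0.00189644,
       0.00107582]), 'joint_efforts': array([ 3.56147775e-04, -3.92288733e+01,  1.88400686e+01,  4.18607578e+00,
       -4.62995900e-03, -1.60790353e-05]), 'position': array([ 243.07688555, -575.16651706,  230.22758331]), 'ee_rot': array([-1.98493704e-01,  9.80101567e-01,  1.04654398e-03, -2.71371192e-04]), 'contact_force': array([ 0.1825129 ,  0.15318923, -0.25843211]), 'wrist_torque': array([-0.00542197,  0.00571053,  0.02040171]), 'gripper_width': 85.49114739698614}
scene vial_end [([322.0, 200.0], 0.46)]
scene vial_next [([283.0, 265.0], 0.94), ([372.0, 187.0], 0.84), ([280.0, 228.0], 0.54), ([330.0, 209.0], 0.48)]
scene amber_dispenser_stop [([322.0, 200.0], 0.72)]
scene rest_seat [([212.0, 243.0], 0.86)]
scene 419.2861178341216 [1228.56760333 -225.49451456  695.05242722]
top vial_end [([310.0, 209.0], 0.69)]
top vial_next [([228.0, 252.0], 0.8), ([311.0, 192.0], 0.77), ([370.0, 155.0], 0.65), ([368.0, 203.0], 0.61), ([314.0, 211.0], 0.25)]
top amber_dispenser_stop [([455.0, 180.0], 0.59)]
top rest_seat [([456.0, 179.0], 0.87)]
top 382.24727021699704 [427.6517151   28.02611518 723.90809672]
wrist vial_end []
wrist vial_next []
wrist amber_dispenser_stop []
wrist rest_seat []
wrist 349.7011094318494 [ 173.65287316 -604.70291763  373.96618945]
```

View pics/scene0.png

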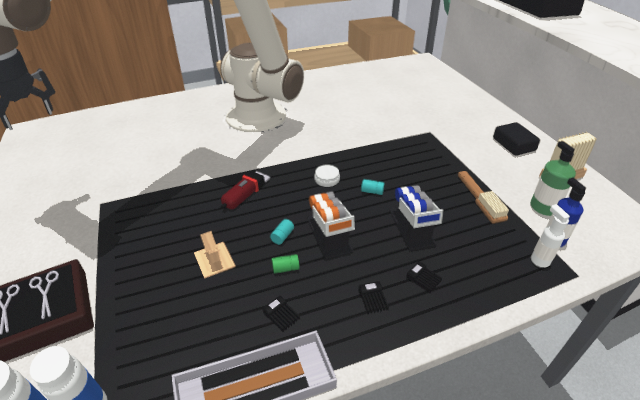

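View pics/top0.png

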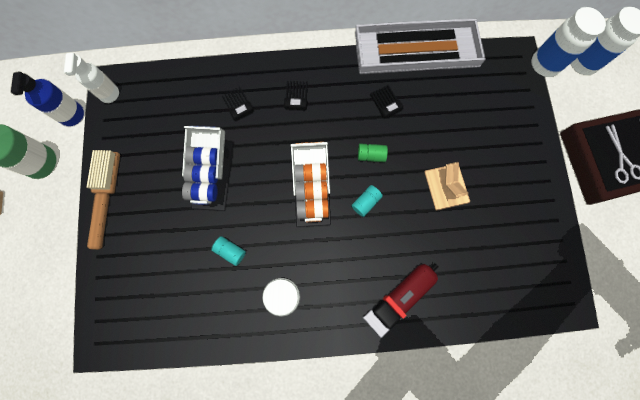

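The amber dispenser is at (312,190) in top and (330,212) in scene. Its blue twin is at (203,165) in top, and the wooden rest is at (450,185). The loose turquoise vials at (367,200) and (228,250) and the green one at (373,153) are decoys. The next step is to enlarge the amber dispenser and the rest.

Run:
```python
from h import *
t=np.load('/tmp/top0.npz')['im'];s=np.load('/tmp/scene0.npz')['im']
a=cv2.resize(t[130:235,270:350],None,fx=5,fy=5,interpolation=cv2.INTER_CUBIC)
b=cv2.resize(t[150:220,415:480],None,fx=6,fy=6,interpolation=cv2.INTER_CUBIC)
H=525
o=np.zeros((H,790,3),np.uint8);o[:525,:400]=a;o[:420,400:790]=b
save('crop1',o)
a=cv2.resize(s[180:260,295:370],None,fx=5,fy=5,interpolation=cv2.INTER_CUBIC)
b=cv2.resize(s[220:285,185:245],None,fx=6,fy=6,interpolation=cv2.INTER_CUBIC)
o=np.zeros((H,790,3),np.uint8);o[:400,:375]=a;o[:390,400:760]=b
save('crop2',o)
i=info('top');d=np.load('/tmp/top0.npz')['d']
for n,p in (('amb lowend',(315,210)),('mid',(315,190)),('3rd',(314,174)),('tray',(312,152)),('rest',(456,190)),('rest plate',(438,190)),('mat',(340,250)),('turq',(367,200))):
    print(n,px2w(i,p,depth=d[p[1],p[0]]).round(1))
```

```text
amb lowend [541.5  23.6  80.5]
mid [574.7  21.   88.1]
3rd [601.8  20.6  92.7]
tray [648.9  20.8  70.9]
rest [ 562.9 -235.5   51.6]
rest plate [ 574.8 -217.8    6.4]
mat [475.7 -17.7   2.2]
turq [561.5 -74.3  30.2]
```

View pics/crop1.png

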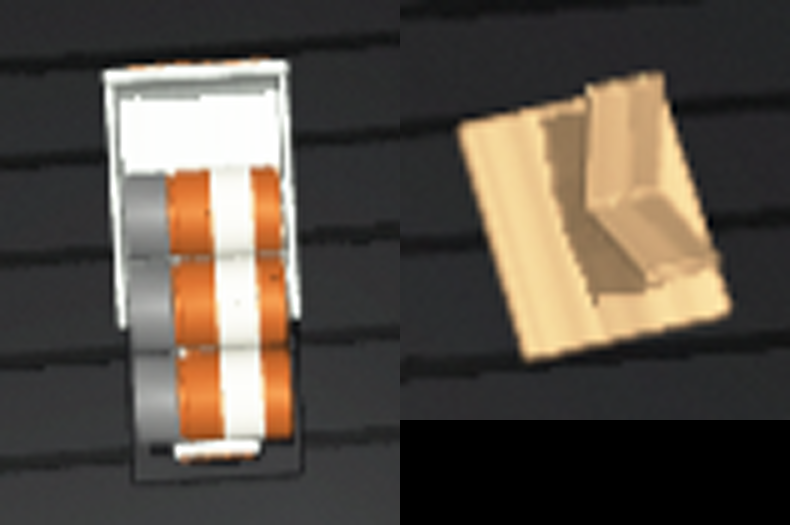

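View pics/crop2.png

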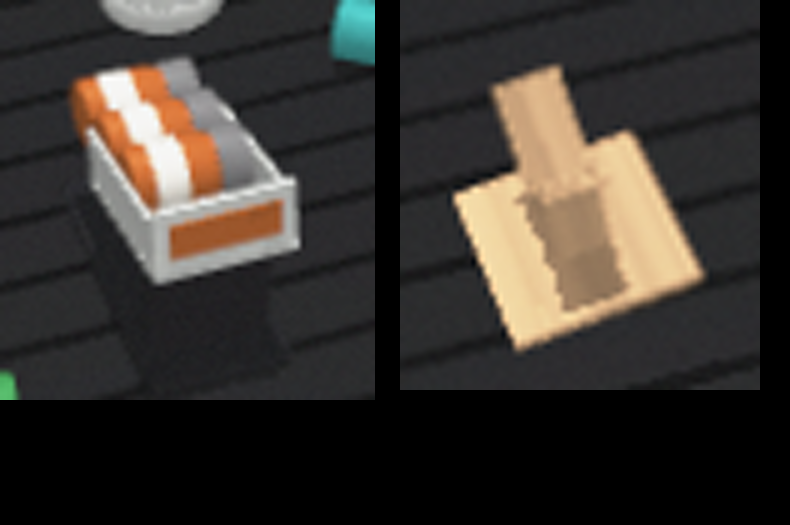

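In the crops, vial_end is the robot-side vial at top pixel (316,209), right against the stop plate, with two amber vials uphill of it (+x). The rest's V valley runs roughly along image-horizontal. Next I'll fit the poses from depth and plan a closer wrist view.

```bash
cat >> h.py <<'E'
def cloud(i,d,box=None):
    v,u=np.nonzero(d>0)
    if box: k=(u>=box[0])&(u<box[2])&(v>=box[1])&(v<box[3]); u,v=u[k],v[k]
    a0=(u-i['cx'])/i['f'];b0=(v-i['cy'])/i['f'];a,b=a0,b0
    for _ in range(20):
        s=1+i['k1']*(a*a+b*b);a,b=a0/s,b0/s
    D=np.stack([a,b,np.ones_like(a)],1)*d[v,u][:,None]
    return (D-i['t'])@i['R'],u,v
E
python3 - <<'E'
from h import *
for c in ('top','scene'):
    z=np.load(f'/tmp/{c}0.npz');im=z['im'];i=info(c)
    P,u,v=cloud(i,z['d']);col=im[v,u].astype(int)
    for nm,cen in (('amber',(570,21)),('rest',(565,-225))):
        k=(np.abs(P[:,0]-cen[0])<75)&(np.abs(P[:,1]-cen[1])<60)&(P[:,2]>4)
        Q=P[k];C=col[k]
        if nm=='amber':
            o=(C[:,0]>C[:,2]+70)&(Q[:,2]>50)
            print(c,'amber',o.sum(),Q[o].min(0).round(1),Q[o].max(0).round(1))
        else:
            o=(C[:,0]>C[:,2]+25)
            lo=Q[o&(Q[:,2]<12)];hi=Q[o&(Q[:,2]>54)]; al=Q[o]
            print(c,'restfoot',cv2.minAreaRect(al[:,:2].astype(np.float32)),'hi',hi.mean(0).round(1),'low',cv2.minAreaRect(lo[:,:2].astype(np.float32)), al[:,2].max())
            hh=Q[o&(Q[:,2]>15)]; print(cv2.minAreaRect(hh[:,:2].astype(np.float32)))
            for k2 in range(0,3): pass
print(info('wrist')['R']); 
from scipy.spatial.transform import Rotation as Ro
print(Ro.from_quat(arm.read_state()['ee_rot']).as_matrix().round(3))
E
```

```text
top amber 750 [531.2  -1.2  52.6] [622.   40.4  96.3]
top restfoot ((581.67138671875, -236.58843994140625), (80.4188461303711, 72.3244400024414), 7.472481727600098) hi [ 581.2 -236.6   58.2] low ((581.67138671875, -236.58843994140625), (80.4188461303711, 72.3244400024414), 7.472481727600098) 64.33014172322059
((581.4530029296875, -237.38763427734375), (61.60906219482422, 25.763463973999023), 8.420292854309082)
scene amber 313 [5.388e+02 2.000e-01 5.630e+01] [628.6  41.7  95. ]
scene restfoot ((584.4940185546875, -236.19183349609375), (84.07908630371094, 70.19776153564453), 7.998411178588867) hi [ 578.2 -237.1   58.1] low ((584.4940185546875, -236.19183349609375), (84.07908630371094, 70.19776153564453), 7.998411178588867) 62.14357662281418
((585.0770874023438, -236.66883850097656), (61.917274475097656, 23.50798797607422), 5.450701713562012)
[[-3.88487512e-01  9.21453603e-01  8.42760567e-04]
 [ 8.79829778e-01  3.70666694e-01  2.97499184e-01]
 [ 2.73819311e-01  1.16316204e-01 -9.54721701e-01]]
[[-0.921 -0.389  0.   ]
 [-0.389  0.921 -0.   ]
 [-0.    -0.    -1.   ]]
```

Request:
play_rows(motion=[100, 2.5, 5, 0, 0, 0, -5, 100, 5, 10, 0, 0, 0, -10, 100, 7.5, 15, 0, 0, 0, -15, 100, 10, 20, 0, 0, 0, -20, 100, 12.5, 25, 0, 0, 0, -23])

```text
clock: 1.38
position: [368.9, -324.1, 231.6]
ee_rot: [0.002, 1.0, -0.0, 0.0]
contact_force: [1.8, 0.6, 0.6]
gripper_width: 85.7
```

Request:
play_rows(motion=[100, 2.5, 5, 0, 0, 0, 0, 100, 5, 10, -1, 0, 0, 0, 100, 7.5, 15, -2, 0, 0, 0, 100, 10, 20, -3, 0, 0, 0, 100, 12.5, 25, -4, 0, 0, 0])

```text
clock: 2.0
position: [494.0, -73.9, 191.5]
ee_rot: [0.001, 1.0, 0.0, 0.001]
contact_force: [1.1, -0.5, 0.4]
gripper_width: 84.8
```

Request:
play_rows(motion=[100, 2, 4.5, -1, 0, 0, 0, 100, 4, 9.5, -2, 0, 0, 0, 100, 4, 9.5, -2, 0, 0, 0, 100, 4, 9.5, -2, 0, 0, 0])

```text
clock: 2.5
position: [533.1, 19.3, 171.2]
ee_rot: [0.001, 1.0, -0.0, -0.0]
contact_force: [0.0, -0.4, 0.8]
gripper_width: 85.6
```

Run:
```python
from h import *
s=arm.read_state();print(s['clock'],s['position'],s['ee_rot'],s['joint_vel'].round(3))
i=info('wrist');im,d=arm.get_image('wrist');save('w1',im)
import pickle;pickle.dump((i,im,d),open('/tmp/w1.pkl','wb'))
for t in ('vial_end','vial_next','amber_dispenser_stop'):
    print(t,[(np.round(r['uv']).tolist(),round(r['confidence'],2)) for r in arm.place_of(t,'wrist')])
```

```text
2.5 [533.0697772   19.34191524 171.22442425] [ 5.30929416e-04  9.99999819e-01 -1.02858411e-04 -2.61991096e-04] [-0.023 -0.017 -0.006  0.     0.002 -0.   ]
vial_end [([328.0, 212.0], 0.55)]
vial_next [([214.0, 217.0], 0.92), ([332.0, 256.0], 0.77), ([201.0, 303.0], 0.62), ([517.0, 134.0], 0.57)]
amber_dispenser_stop []
```

View pics/w1.png

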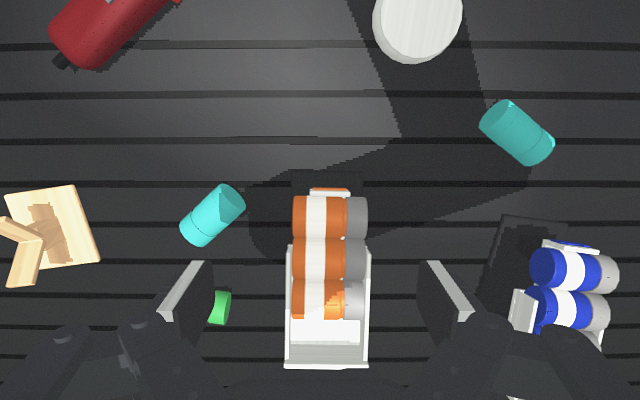

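The wrist view shows vial_end at about (330,215), just below the stop plate at (330,190). The other two amber vials are at (330,258) and (330,300), and the axis is nearly square to the tool. Next I'll fit the cylinder.

Run:
```python
from h import *
import pickle
from scipy.optimize import least_squares
i,im,d=pickle.load(open('/tmp/w1.pkl','rb'))
for nm,box in (('end',(288,194,372,236)),('next',(288,240,366,280))):
    P,u,v=cloud(i,d,box)
    c0=np.array([534,21,65]) if nm=='end' else np.array([566,21,72])
    k=(P[:,2]>c0[2]+3)&(np.abs(P[:,0]-c0[0])<25)&(np.abs(P[:,1]-c0[1])<32); P=P[k]
    if nm=='end': P=P[(P[:,2]>72)]
    else: P=P[P[:,2]>78]
    def res(p):
        x,z,yaw=p[:3]; n=np.array([-np.sin(yaw),np.cos(yaw),0]); w=P-np.array([x,21,z]); w=w-np.outer(w@n,n)
        return np.linalg.norm(w,axis=1)-16
    r=least_squares(res,[c0[0],c0[2],0],loss='soft_l1',f_scale=.5)
    yaw=r.x[2]; n=np.array([-np.sin(yaw),np.cos(yaw)]); t=(P[:,:2]-[r.x[0],21])@n
    print(nm,len(P),'x at y=21',r.x[0],'z',r.x[1],'yawdeg',np.degrees(yaw),'ends',np.percentile(t,[0,1,2,50,98,99,100]).round(1),'rms',np.sqrt(np.mean(r.fun**2)))
# same for top & scene
for c in('top','scene'):
    z=np.load(f'/tmp/{c}0.npz');ii=info(c);P,u,v=cloud(ii,z['d']);k=(np.abs(P[:,1]-21)<32)&(P[:,2]>72)&(np.abs(P[:,0]-540)<13);P=P[k]
    print(c,np.percentile(P[:,1],[0,2,98,100]).round(1),len(P))
# rest foot in the wrist picture
P,u,v=cloud(i,d,(0,150,110,300));C=im[v,u].astype(int)
o=(C[:,0]>C[:,2]+25)&(P[:,2]>3);print(cv2.minAreaRect(P[o&(P[:,2]<10)][:,:2].astype(np.float32)),P[o&(P[:,2]>56)].mean(0))
# track edges for dispenser axis
P,u,v=cloud(i,d,(270,230,390,380));k=(P[:,2]>60)&(P[:,2]<115)
print(cv2.minAreaRect(P[k][:,:2].astype(np.float32)))
```

```text
end 2280 x at y=21 549.1775815717843 z 64.87683075243959 yawdeg -1.6610455962182002 ends [-17.4 -16.9 -16.2   6.9  30.9  31.4  32. ] rms 0.6965709883179665
next 2397 x at y=21 580.376949463115 z 71.56157471079244 yawdeg -1.8935956499773763 ends [-21.5 -21.  -20.3   5.8  30.7  31.3  32.2] rms 1.2678591466757374
top [ 1.5  2.8 52.  52.8] 367
scene [ 1.7  2.2 51.7 52.1] 75
((583.843505859375, -233.8960723876953), (80.1675033569336, 70.86021423339844), 8.251914978027344) [ 596.45657264 -229.26005417   58.25402699]
((606.9099731445312, 29.331317901611328), (63.64473342895508, 108.32939910888672), 88.34483337402344)
```

Run:
```python
from h import *
import pickle
i,im,d=pickle.load(open('/tmp/w1.pkl','rb'))
def f(n,P):
    k=(np.abs(P[:,0]-549)<10)&(P[:,2]>70)&(np.abs(P[:,1]-30)<60);P=P[k];print(n,len(P),np.percentile(P[:,1],[0,1,5,95,99,100]).round(1), 'xtop',P[P[:,2]>P[:,2].max()-2][:,0].mean())
f('w',cloud(i,d,(280,194,380,236))[0])
for c in('top','scene'):
    z=np.load(f'/tmp/{c}0.npz');f(c,cloud(info(c),z['d'])[0])
```

```text
w 1952 [ 3.7  4.1  6.4 54.8 56.9 57.3] xtop 549.027482983424
top 342 [ 1.5  2.2  4.3 52.3 54.2 54.8] xtop 547.1945615411481
scene 143 [ 1.7  1.8  2.5 52.1 55.  55.6] xtop 551.9108091603226
```

Request:
play_rows(motion=[100, 1.45, 1, -3, 0, 0, -1.7, 100, 1.45, 1, -6, 0, 0, -1.7, 100, 1.45, 1, -9, 0, 0, -1.7, 100, 1.45, 1, -11.5, 0, 0, -1.7, 100, 1.45, 1, -12.8, 0, 0, -1.7])

```text
clock: 3.32
position: [547.2, 28.4, 42.4]
ee_rot: [0.016, 1.0, -0.0, -0.001]
contact_force: [-0.3, 0.6, 0.5]
gripper_width: 85.2
```

Request:
play_rows(motion=[100, 0, 0, 0, 0, 0, 0, 100, 0, 0, 0, 0, 0, 0])

```text
clock: 3.58
position: [548.6, 29.3, 44.4]
ee_rot: [0.016, 1.0, 0.0, 0.001]
contact_force: [0.2, 0.1, 0.8]
gripper_width: 85.5
```

Run:
```python
from h import *
for c in ('wrist','scene'):
    im,d=arm.get_image(c);
    if c=='scene': im=cv2.resize(im[150:270,260:420],None,fx=5,fy=5)
    save('g_'+c,im)
```

```text
(no output)
```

View pics/g_wrist.png

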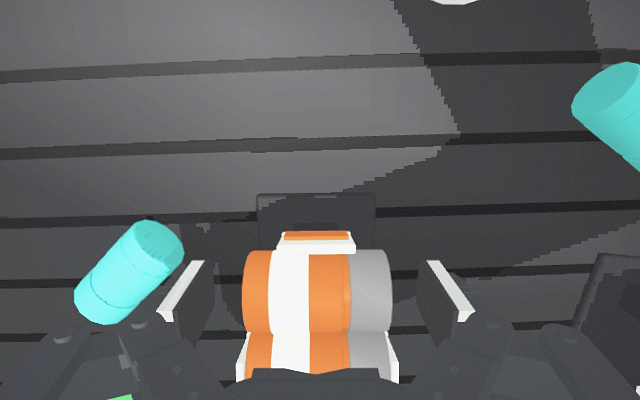

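View pics/g_scene.png

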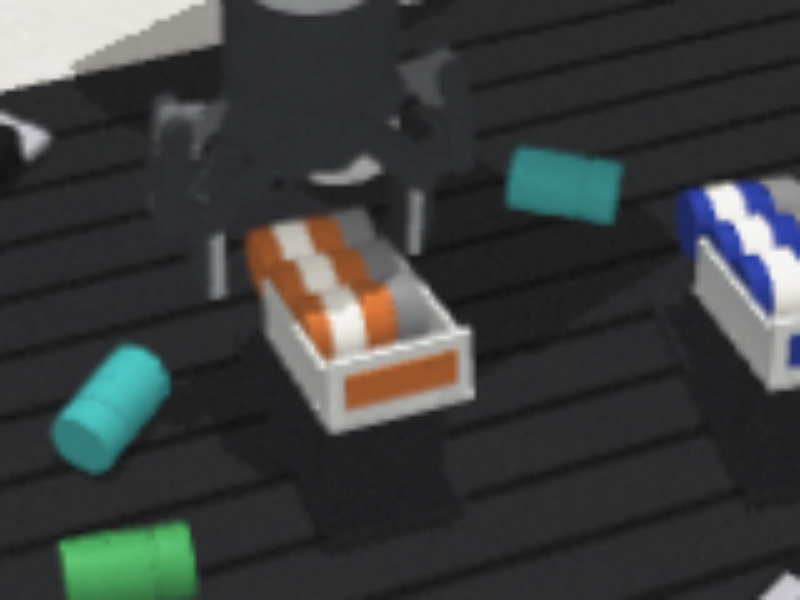

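The vial sits centred between the pads, at (318,290) with the pads at 205 and 427. I'll lower 4 mm and close.

Request:
play_rows(motion=[100, -0.1, 0, -0.4, 0, 0, 0, 40, -0.1, 0, -0.4, 0, 0, 0, 40, -0.1, 0, -0.4, 0, 0, 0, 40, -0.1, 0, -0.4, 0, 0, 0, 40, -0.1, 0, -0.4, 0, 0, 0])

```text
clock: 4.3
position: [546.9, 29.4, 39.6]
ee_rot: [0.016, 1.0, 0.0, 0.0]
contact_force: [-0.9, 0.0, 2.3]
gripper_width: 53.1
```

Request:
play_rows(motion=[40, 0, 0, 0, 0, 0, 0, 40, 0, 0, 0, 0, 0, 0])

```text
clock: 4.55
position: [546.9, 29.4, 39.6]
ee_rot: [0.016, 1.0, 0.0, 0.0]
contact_force: [-0.9, 0.8, 3.5]
gripper_width: 53.4
```

Run:
```python
from h import *
im,d=arm.get_image('wrist');save('g2',im);print(arm.read_state()['gripper_width'])
```

```text
53.16375520194167
```

View pics/g2.png

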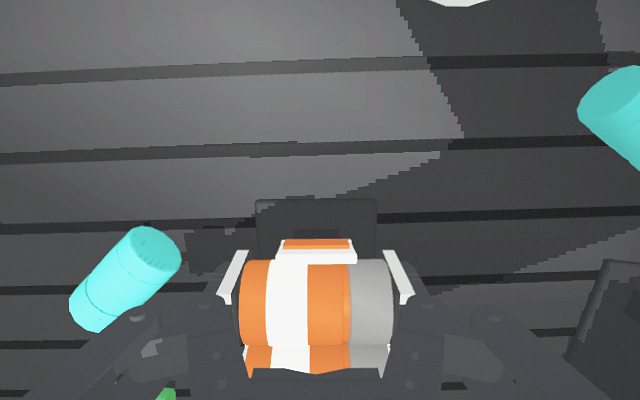

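Request:
play_rows(motion=[40, 0, 0, 1.5, 0, 0, 0, 40, 0, 0, 4, 0, 0, 0, 40, 0, 0, 7, 0, 0, 0, 40, 0, 0, 10, 0, 0, 0, 40, 0, 0, 12, 0, 0, 0])

```text
clock: 5.22
position: [547.1, 29.4, 161.4]
ee_rot: [0.016, 1.0, 0.0, 0.001]
contact_force: [0.6, 0.2, -0.2]
gripper_width: 53.7
```

Request:
play_rows(motion=[40, 0, 0, 0, 0, 0, 0, 40, 0, 0, 0, 0, 0, 0])

```text
clock: 5.48
position: [546.0, 29.2, 158.5]
ee_rot: [0.016, 1.0, -0.0, -0.001]
contact_force: [-0.4, -0.6, -0.8]
gripper_width: 53.6
```

Run:
```python
from h import *
import pickle
i=info('wrist');s=arm.read_state();im,d=arm.get_image('wrist');save('l1',im);print(s['gripper_width'],s['position'])
pickle.dump((i,im,d,s['position']),open('/tmp/l1.pkl','wb'))
im,d=arm.get_image('scene');save('l2',cv2.resize(im[120:280,180:420],None,fx=3,fy=3))
```

```text
53.574776080240454 [545.99553422  29.18225625 158.51461601]
```

View pics/l1.png

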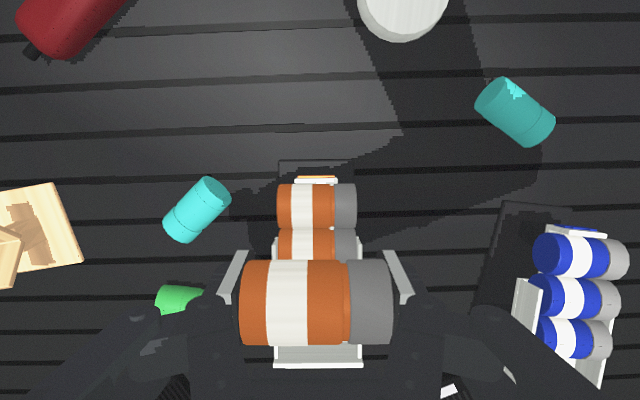

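View pics/l2.png

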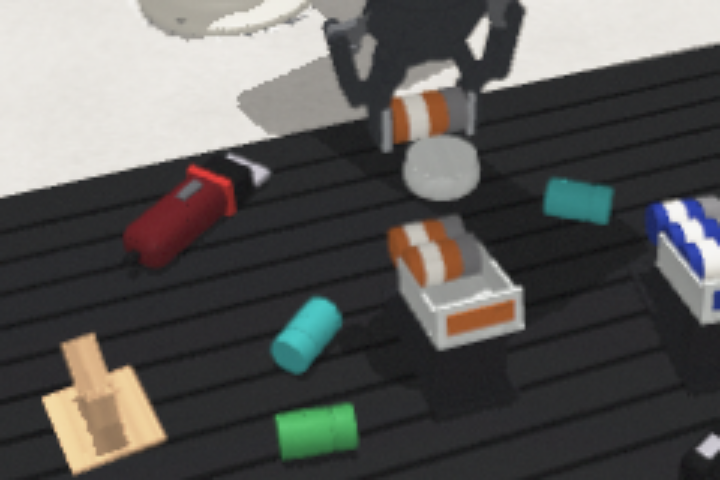

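The held vial is square in the pads at (318,302), and the next vial has already rolled to the stop at (316,205). Now I'll move near the rest for a look.

Request:
play_rows(motion=[40, 0, -4, 0, 0, 0, 2, 40, 0, -9.5, 0, 0, 0, 4, 40, 0, -15, 0, 0, 0, 6, 40, 0, -20.5, 0, 0, 0, 8, 40, 0, -25, 0, 0, 0, 9.5])

```text
clock: 6.2
position: [546.1, -222.6, 158.1]
ee_rot: [-0.067, 0.998, 0.0, -0.001]
contact_force: [0.6, 1.5, -1.3]
gripper_width: 53.2
```

Request:
play_rows(motion=[40, 0, -1.5, 0, 0, 0, 0, 40, 0, -1.5, 0, 0, 0, 0, 40, 0, -1.5, 0, 0, 0, 0])

```text
clock: 6.58
position: [546.7, -234.5, 158.9]
ee_rot: [-0.068, 0.998, 0.0, -0.0]
contact_force: [-0.3, -0.2, -0.3]
gripper_width: 53.6
```

```bash
cat > fitrest.py <<'E'
from h import *
import pickle,sys
from scipy.optimize import least_squares
n=sys.argv[1]
i=info('wrist');s=arm.read_state();im,d=arm.get_image('wrist');save(n,im);print(s['clock'],s['gripper_width'],s['position'],s['ee_rot'].round(4),s['joint_vel'].round(3))
pickle.dump((i,im,d,s),open(f'/tmp/{n}.pkl','wb'))
P,u,v=cloud(i,d);C=im[v,u].astype(int)
T=s['position']
# held vial
k=(np.abs(P-(T+[0,0,25]))<[25,40,25]).all(1)&(P[:,2]>T[2]+28)&(u>232)&(u<398)
H=P[k]
def res(p):
    nn=np.array([-np.sin(p[2]),np.cos(p[2]),p[3]]);nn/=np.linalg.norm(nn);w=H-[p[0],T[1],p[1]];w=w-np.outer(w@nn,nn);return np.linalg.norm(w,axis=1)-16
r=least_squares(res,[T[0],T[2]+25,0.1,0],loss='soft_l1',f_scale=.5)
print('held: dx,dz',r.x[0]-T[0],r.x[1]-T[2],'yaw',np.degrees(r.x[2]),'tilt',np.degrees(r.x[3]),'y',np.percentile(H[:,1],[1,99]),len(H))
o=(C[:,0]>C[:,2]+20)&(np.abs(P[:,0]-582)<60)&(np.abs(P[:,1]+236)<50)
F=P[o&(P[:,2]>3)&(P[:,2]<10)];print('foot',len(F),cv2.minAreaRect(F[:,:2].astype(np.float32)))
V=P[o&(P[:,2]>15)&(P[:,2]<66)];print('V',len(V),cv2.minAreaRect(V[:,:2].astype(np.float32)),V.max(0),V.min(0))
E
python3 fitrest.py r1
```

```text
6.575 53.63529203701022 [ 546.74429608 -234.52674862  158.94929889] [-6.770e-02  9.977e-01  2.000e-04 -4.000e-04] [ 0.012 -0.008  0.002  0.003  0.001  0.004]
held: dx,dz 2.6985927968656824 25.20652544086738 yaw 8.001462219923498 tilt -0.21623138622058158 y [-262.34302308 -207.08033201] 12199
foot 4741 ((583.8646240234375, -234.56610107421875), (79.62660217285156, 69.98851013183594), 7.825257778167725)
V 1614 ((577.3551635742188, -235.48707580566406), (48.90056610107422, 23.869661331176758), 8.152766227722168) [ 602.61258915 -220.27178066   61.57542064] [ 551.95689541 -250.51532856   31.87793735]
```

View pics/r1.png

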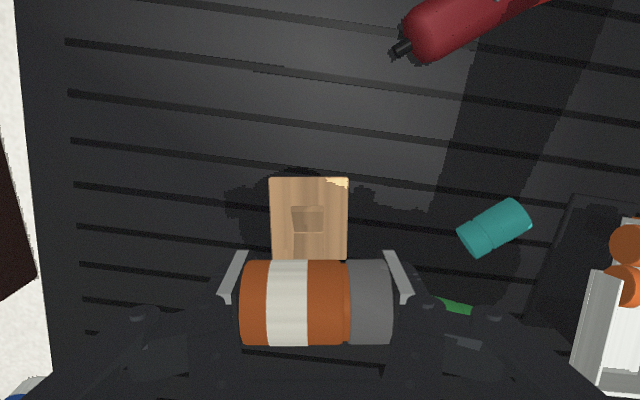

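Run:
```python
from h import *
import pickle
i,im,d,s=pickle.load(open('/tmp/r1.pkl','rb'))
P,u,v=cloud(i,d);C=im[v,u].astype(int)
o=(C[:,0]>C[:,2]+20)&(np.abs(P[:,0]-582)<60)&(np.abs(P[:,1]+236)<50)&(P[:,2]>15)&(P[:,2]<66);Q=P[o]
a=np.radians(7.9);X=(Q[:,0]-583.9)*np.cos(a)+(Q[:,1]+234.6)*np.sin(a);Y=-(Q[:,0]-583.9)*np.sin(a)+(Q[:,1]+234.6)*np.cos(a)
for b in range(-32,24,4):
    k=(X>=b)&(X<b+4)
    if k.sum()>5: print(b+2,k.sum(),Q[k,2].mean().round(1),np.percentile(Y[k],[2,98]).round(1))
# low and high line fits
k1=(X<-6)&(X>-20);k2=(X>6)&(X<16)
p1=np.polyfit(X[k1],Q[k1,2],1);
print(p1)
if k2.sum()>10:
    p2=np.polyfit(X[k2],Q[k2,2],1);x=(p2[1]-p1[1])/(p1[0]-p2[0]);print(p2,'valley x',x,np.polyval(p1,x))
```

```text
-30 162 59.1 [-11.7  11.4]
-26 125 58.9 [-11.3  11.6]
-22 101 54.6 [-11.5  11.7]
-18 95 50.7 [-11.1  11.8]
-14 91 46.8 [-11.4  11.3]
-10 84 42.8 [-11.3  11.2]
-6 72 39.0 [-10.9  11. ]
-2 84 35.1 [-11.5  11.4]
2 168 34.5 [-11.4  11.4]
6 186 38.1 [-11.6  11.4]
10 187 42.0 [-11.5  11.3]
14 192 46.0 [-11.3  11.2]
18 67 48.3 [-11.  12.]
[-0.99349208 32.96928276]
[ 0.99150479 32.08093208] valley x 0.4475325327475155 32.524662730286835
```

Request:
play_rows(motion=[40, 1.75, 0, 0, 0, 0, 0, 40, 3.5, 0, -2, 0, 0, 0, 40, 3.5, 0, -5, 0, 0, 0, 40, 3.5, 0, -8, 0, 0, 0, 40, 3.5, 0, -10.5, 0, 0, 0])

```text
clock: 7.25
position: [581.9, -234.0, 53.3]
ee_rot: [-0.068, 0.998, 0.0, -0.0]
contact_force: [1.6, -1.2, -0.1]
gripper_width: 53.3
```

Request:
play_rows(motion=[40, 0, 0, 0, 0, 0, 0, 40, 0, 0, 0, 0, 0, 0, 40, 0, 0, 0, 0, 0, 0])

```text
clock: 7.62
position: [582.8, -235.5, 56.0]
ee_rot: [-0.068, 0.998, -0.0, 0.001]
contact_force: [-0.1, 0.2, -0.3]
gripper_width: 53.7
```

```bash
python3 fitrest.py r2
python3 - <<'E'
from h import *
o=[]
im,d=arm.get_image('scene');save('r2s',cv2.resize(im[170:290,160:300],None,fx=5,fy=5))
E
```

```text
7.625 53.74514471595689 [ 582.84202143 -235.53521841   55.96278585] [-6.750e-02  9.977e-01 -4.000e-04  1.400e-03] [-0.008 -0.001 -0.005 -0.004  0.003  0.   ]
held: dx,dz 2.5982205805862577 25.197391624332226 yaw 7.928954324300317 tilt -0.28827547691842637 y [-263.26375463 -208.05424863] 12169
foot 4922 ((576.4814453125, -235.79849243164062), (64.8521728515625, 70.23889923095703), 8.037680625915527)
V 2799 ((572.3837280273438, -243.8608856201172), (37.85708236694336, 38.62807846069336), 7.6663498878479) [ 591.74060615 -222.51085328   63.14394485] [ 551.71612608 -262.28729656   31.6584088 ]
```

View pics/r2s.png

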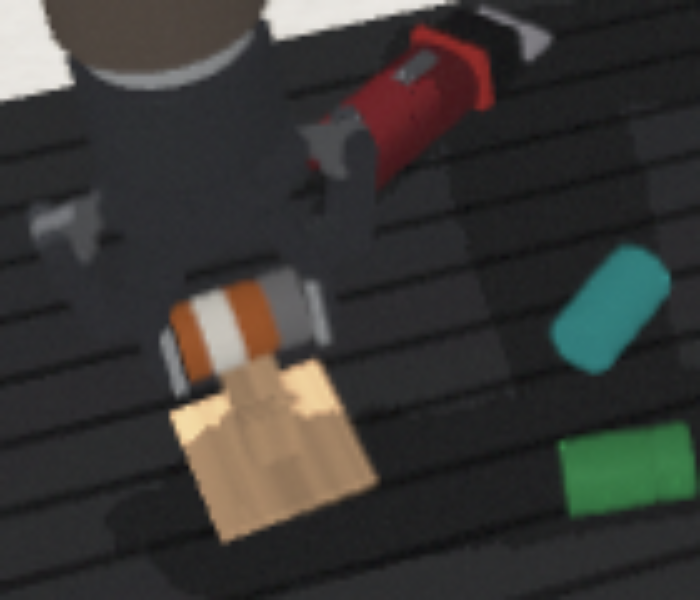

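View pics/r2.png

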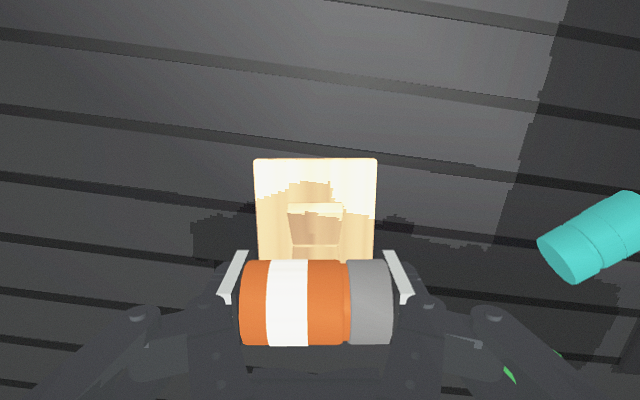

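Request:
play_rows(motion=[40, 0, 0.05, -0.8, 0, 0, 0, 40, 0, 0.05, -1.5, 0, 0, 0, 40, 0, 0.05, -2, 0, 0, 0, 40, 0, 0.05, -2.3, 0, 0, 0, 40, 0, 0.05, -2.3, 0, 0, 0])

```text
clock: 8.35
position: [581.6, -235.2, 30.9]
ee_rot: [-0.067, 0.998, 0.0, -0.0]
contact_force: [0.3, 0.4, -0.5]
gripper_width: 53.4
```

```bash
python3 fitrest.py r3 | head -2
python3 - <<'E'
from h import *
im,d=arm.get_image('scene');save('r3s',cv2.resize(im[170:290,160:300],None,fx=5,fy=5))
E
```

```text
8.35 53.37318893783173 [ 581.60830726 -235.18980489   30.88891898] [-6.720e-02  9.977e-01  1.000e-04 -4.000e-04] [-0.002 -0.009  0.003  0.001 -0.002 -0.001]
held: dx,dz 2.6493252072194764 25.205898659914116 yaw 7.859996084523652 tilt -0.1772264844754771 y [-262.90305774 -207.76742063] 12377
```

View pics/r3s.png

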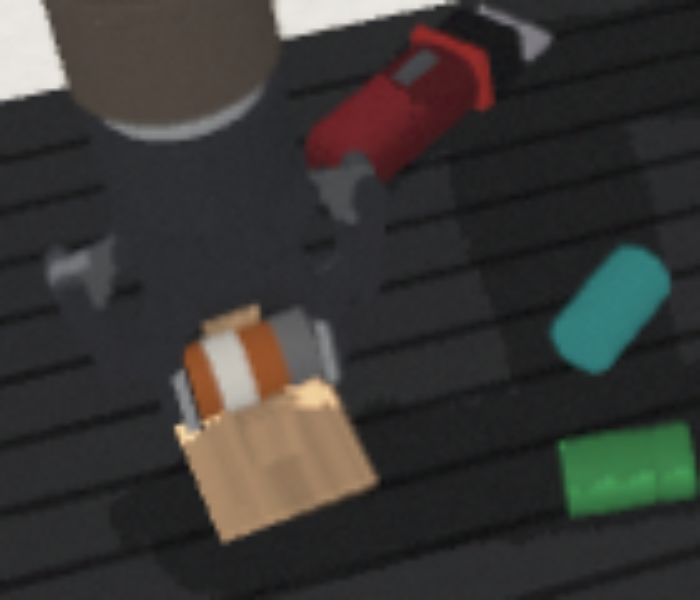

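Request:
play_rows(motion=[40, 0, 0, -0.1, 0, 0, 0, 40, 0, 0, -0.1, 0, 0, 0, 40, 0, 0, -0.15, 0, 0, 0, 40, 0, 0, -0.15, 0, 0, 0])

```text
clock: 8.95
position: [581.8, -235.2, 29.8]
ee_rot: [-0.067, 0.998, 0.0, 0.0]
contact_force: [-0.3, 0.1, 0.2]
gripper_width: 53.5
```

Request:
play_rows(motion=[40, 0, 0, -0.1, 0, 0, 0, 40, 0, 0, -0.1, 0, 0, 0, 40, 0, 0, -0.1, 0, 0, 0])

```text
clock: 9.32
position: [581.8, -235.2, 29.6]
ee_rot: [-0.067, 0.998, -0.0, 0.0]
contact_force: [-1.7, 0.8, 5.8]
gripper_width: 53.3
```

Upward contact of 5.8 N shows it is seated. I'll release slowly.

Request:
play_rows(motion=[66, 0, 0, 0, 0, 0, 0, 75, 0, 0, 0, 0, 0, 0, 90, 0, 0, 0, 0, 0, 0, 100, 0, 0, 0, 0, 0, 0, 100, 0, 0, 0, 0, 0, 0])

```text
clock: 9.95
position: [581.8, -235.2, 28.7]
ee_rot: [-0.067, 0.998, 0.0, -0.0]
contact_force: [-1.0, 0.2, 0.8]
gripper_width: 85.0
```

Run:
```python
from h import *
im,d=arm.get_image('wrist');save('rel',im);print(arm.read_state()['gripper_width'])
```

```text
85.09542843326729
```

View pics/rel.png

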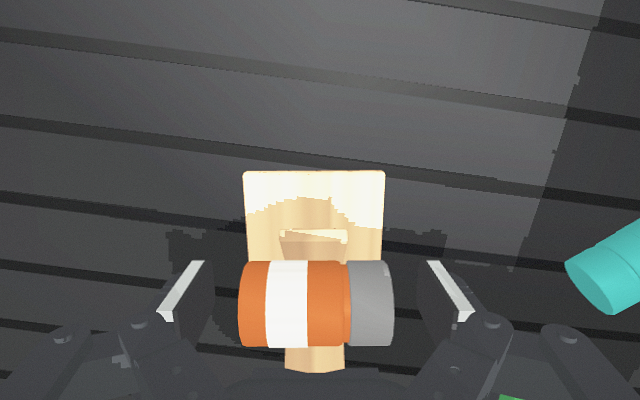

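The pads at 205 and 427 stand clear of the vial, which spans 239–393 and lies centred and square in the V. I'll retreat straight up.

Request:
play_rows(motion=[100, 0, 0, 2, 0, 0, 0, 100, 0, 0, 5, 0, 0, 0, 100, 0, 0, 8, 0, 0, 0, 100, 0, 0, 11, 0, 0, 0, 100, 0, 0, 14, 0, 0, 0])

```text
clock: 10.62
position: [581.6, -235.1, 169.8]
ee_rot: [-0.067, 0.998, 0.0, 0.0]
contact_force: [0.7, 0.5, 0.5]
gripper_width: 85.1
```

Request:
play_rows(motion=[100, -3, 0, 2, 0, 0, 0, 100, -6, 0, 4, 0, 0, 0, 100, -6, 0, 4, 0, 0, 0, 100, -6, 0, 4, 0, 0, 0, 100, -6, 0, 4, 0, 0, 0])

```text
clock: 11.25
position: [522.1, -235.1, 207.8]
ee_rot: [-0.067, 0.998, 0.0, -0.001]
contact_force: [0.1, 0.2, -0.8]
gripper_width: 85.4
```

Run:
```python
from h import *
from scipy.optimize import least_squares
i=info('wrist');s=arm.read_state();im,d=arm.get_image('wrist');save('f1',im)
P,u,v=cloud(i,d)
def fit(n,c,yaw,zmin):
    k=(np.abs(P[:,0]-c[0])<14)&(np.abs(P[:,1]-c[1])<38)&(P[:,2]>zmin);Q=P[k]
    def res(p):
        nn=np.array([-np.sin(p[2]),np.cos(p[2]),0]);w=Q-[p[0],c[1],p[1]];w=w-np.outer(w@nn,nn);return np.linalg.norm(w,axis=1)-16
    r=least_squares(res,[c[0],zmin-8,yaw],loss='soft_l1',f_scale=.5)
    print(n,len(Q),r.x[:2].round(1),np.degrees(r.x[2]).round(1),'y',np.percentile(Q[:,1],[1,99]).round(1),np.sqrt((r.fun**2).mean()).round(2))
fit('end',(584,-235),.13,63); fit('next',(549,30),-.03,72)
C=im[v,u].astype(int);F=P[(C[:,0]>C[:,2]+20)&(np.abs(P[:,0]-584)<60)&(np.abs(P[:,1]+235)<50)&(P[:,2]>3)&(P[:,2]<10)]
print(cv2.minAreaRect(F[:,:2].astype(np.float32)))
T,_=arm.get_image('top')
save('f2',cv2.resize(T[130:240,280:490],None,fx=3.7,fy=3.7))
print(s['clock'],s['contact_force'])
```

```text
end 1600 [584.5  55. ] 8.0 y [-260.7 -207.9] 0.72
next 1819 [549.5  65. ] -1.3 y [ 2.7 56.2] 1.48
((583.8414916992188, -234.43212890625), (79.64801025390625, 69.99059295654297), 7.7842488288879395)
11.25 [ 0.10964157  0.18817749 -0.84409307]
```

View pics/f1.png

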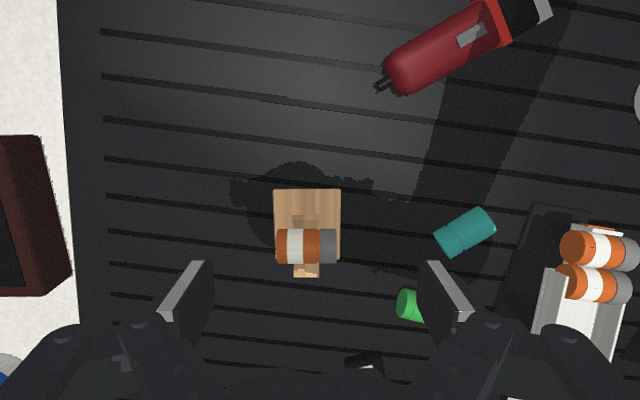

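View pics/f2.png

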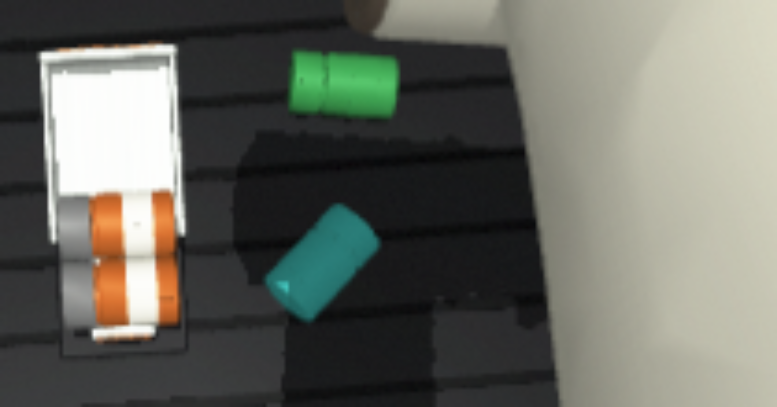

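The taken vial lies in the V at (305,245) in wrist, and the next vial is against the stop at (598,248). Both match their seats in the fits, so I'm handing in.

```bash
python3 -c "
from bench import arm
print(arm.job_done())"
```

```text
the job is handed in; nothing more can be done
None
```

I pinched the end amber vial across its ends and lifted it about 120 mm straight up. I lowered it into the V until the wrist force read 5.8 N upward, then opened the fingers, backed off and handed in. The clock read about 11.3 s at the last check just before hand-in.

- **Taken vial:** my last fit puts it at (584.5, -234.3, 55.0) mm with a yaw of 8.0°. The rest's valley was measured at about (584.3, -234.5) mm with a yaw of 7.8°, so it is about 0.5 mm off centre.
- **Next vial:** it rolled down to the stop by itself. My fit puts it at (549.5, 29.5, 65.0) mm with a yaw of -1.3°. The first vial lay there at (549, 30.5, 65) mm with a yaw of -1.7°.
- **Robot:** the gripper is open and clear of everything, with no contact force beyond noise.
- **Disagreements:** the three cameras differed by 2–5 mm on where the first vial stood, so I relied on the wrist camera's relative measurements. In the last top picture the arm hid the rest, so only the wrist camera confirms the final placing. The fit for the next vial was also rougher than the other, with 1.5 mm rms error.

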